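Set and lock the slotted fence of the slide-loading jig

ROBOT

A 7-joint arm with a two-finger parallel gripper is mounted at the origin on the work surface; the furniture and walls round the work are solid. World frame = base frame: x ahead of the robot, y to its left, z up, the work surface at z = 0. Lengths are in m, angles in degrees, forces in N, time in s.
With the tool pointing down it reaches from about 0.35 to 0.9 m from the base axis. Payload 7.2 kg.
Tool frame: the origin (TCP) lies between the finger pads; the fingertips stand 22 mm ahead of it and the grasp point (between the pads) lies 3 mm ahead of it; y points along the fingers, x is the direction in which the jaws open and shut, and the axes are right-handed (so a half turn about y gives the same grasp; the last joint's range is limited). The gripper opens to 88 mm and grips with 3 to 60 N. Pads are 20 mm wide; open, the fingers measure 115 mm over their backs; the gripper's body (75 mm by 178 mm) begins 61 mm behind the grasp point.
Start: joints at [-67.62, 23.554, -0.728, 91.456, 0.321, 64.991, -4.71], TCP at [0.277, 0.56, 0.245] pointing down, gripper open.
Joint ranges: [-169.25, 169.25], [-16.82, 113.86], [-84.01, 82.57], [7.8, 145.47], [-59.2, 239.2], [7.22, 106.19], [-163.78, 163.78]. Speed limits (degrees/s): [136.94, 136.94, 172.46, 172.46, 180, 180, 180].

INTERFACE

Orientations are given as a 3x3 rotation matrix whose columns are the frame's x, y, z axes.
In Python, from cell import env gives the robot as it stands.
- The arm moves only by the tool move_arm, never from a script. Its argument "series" is a list of rows, each a list of 5 numbers: the opening, from 0 (shut) to 1 (fully open), then the shift along the tool's x, y, z in m, then the turn about the tool's y in rad. A call has 1 to 5 rows; each row is the pose to reach, as a shift and turn from the pose commanded when the call began, along the tool's axes at that moment; what a row does not reach only later rows make up. A row lasts 1/12 s, in which the tool goes at most 41.7 mm and 7.16 degrees, less where a joint would pass 70% of its speed; a pose out of reach is approached as far as the arm can. A call with a gripper value outside its range is refused whole. The fingers move at their own pace and stop on an object; "squeeze" is the grip in N (left out, the last holds). Time passes only in rows, so rows that repeat a pose let the fingers close. It gives the time, the measured TCP pose, the force and the opening at its end, in the units of the state.
- env.read_state(): the state, without advancing time (a new reading comes with each control period).
- env.camera(name): name is "side" or "top" or "wrist"; returns the picture (480x640x3 uint8, red, green, blue); there is no depth.
- env.calibration(name): a dict with "fx", "fy", "cx", "cy" (pixels), "D" ([k1, k2, p1, p2, k3] as OpenCV has them; the pictures are not rectified), "pose" (4x4, takes a point from camera to world coordinates). Camera axes: x right, y up, looking along -z (the intrinsics and any distortion apply to the point x, -y, -z); pixel columns grow to the right and rows downward; lengths in m; the calibration is good to about 2 mm. A picture is of the moment at which its call begins: read the wrist's pose just before it. calibration takes no time and is no camera call; for the wrist camera it gives the pose at the moment of the call.
- env.finish_job(): hands the job in, once; it reports no verdict.
The state is a dict: "t": time; "q": joint angles; "joint_vel": joint speeds; "joint_efforts": joint torques, N m; "ee_pos": TCP position; "eef_rot": TCP orientation; "ft_force": force on the tool from outside, world axes, zero at the start; "wrist_torque": the same for the moment, N m; "grip_width": finger opening in m.
Only numpy, scipy, OpenCV 4.12 (cv2) and the standard library are available. Lean on these libraries where they do the work, as an engineer would, in place of code of your own. Each camera call takes 0.05 s, during which the arm holds its last target.

TASK

Set the loading jig for the next batch of slides: with its two black knobs still loose, slide the blue fence along its slots until the white line on its foot stands exactly opposite the tip of the red arrow. Then tighten both knobs clockwise until they come firmly against their stops, without shifting the fence, and let go of everything. Do not knock over or shove away the things standing round the jig.

Things in the scene. Friction and masses are not known exactly. Their poses are not given: they have to be found in the camera images.
- jig_base: Bare aluminium base plate of the jig, 140 mm (its x) by 280 mm (its y) by 12 mm, bolted to the table. Origin: centre of its underside, on the table top. x points from the scale side (white strip with black ticks, nearest the robot) to the fence side, y along the sliding direction, z up. Its place and yaw vary. Both knob axes stand at x = -25 mm, y = -60 mm (right) and +60 mm (left).
- fence (a joint): Travel of the blue fence along the base's +y, 0 to 0.06 m. It stays where it is left; about 3 N move it while the knobs are loose. When both knobs are tight their washers clamp it: it then holds against about 10 N. At 0 the fence's middle is at y = -30 mm of the base.
- fence_index (a point): End of the white index line, 3 mm wide and 18 mm long, across the near edge of the fence's foot, at half of the fence's length, 18 mm above the table. Same axes as the base. The fence is one blue piece: a slotted foot plate 216 mm long (along y), 95 mm wide and 6 mm thick on the base, and along its far edge an upright wall 216 mm long and 10 mm thick whose top is 62 mm above the table.
- fence_grip (a point): Point in the upright wall of the fence at half its length, in the middle of its 10 mm thickness, 52 mm above the table (10 mm under the wall's top edge). Grip the wall across its thickness (along the base's x). It lies 70 mm from the line of the two knobs.
- mark (a point): Tip of the red arrowhead fixed on the scale strip, about 15 mm above the table, pointing along the base's +x to the edge of the fence's foot. The arrow is 18 mm wide, 20 mm long, 5 mm thick and cannot be moved; its place along the scale varies. The fence is set when fence_index and mark have the same y in the base's frame (they lie about 2 mm apart along x).
- knob_left (a joint): Angle of the left (base +y) knob, rad: 0 to 1.45, growing clockwise seen from above; it starts loose at 0.05 to 0.3 and is tight at its stop at 1.45. At 0 its bar lies along the base's x, at the stop nearly along the base's y (in line with the fence). Turns with about 0.12 N m, a little more near the stop, and stays where it is left.
- knob_right (a joint): The same for the right (base -y) knob.
- knob_left_grip (a point): Middle of the left knob's black grip bar, on the knob's axis, about 53 mm above the table. The bar is 62 mm long, 13 mm thick and 24 mm high (its top is 65 mm above the table, its underside 41 mm); under it is a round hub 20 mm across. The knob sinks 1.6 mm as it is tightened.
- knob_right_grip (a point): The same for the right knob.
- petri: Bystander, loose: round clear petri dish, 59 mm wide, 15 mm high, on the robot's side of the jig.
- timer: Bystander, loose: white lab timer, 64 x 64 x 19 mm, on the robot's side of the jig.
- slides: Bystander, loose: green slide box, 65 x 85 x 30 mm, near the robot at the right.
- tape: Bystander, loose: roll of tape lying flat, 100 mm wide, 25 mm high, at the back right.
- beaker: Bystander, loose: empty clear plastic beaker, 77 mm wide, 94 mm high, upright behind the left end of the jig. Origin: centre of its underside.

How it is judged (in metres and radians):
On the way:
1. the fence's white line stands opposite the red arrow tip while both knobs are still loose (y of fence_index in the frame of mark between -0.004 and 0.004 m and value of joint each of knob_left, knob_right below 0.6 rad), for 0.3 s.
At the end, for the whole second after the job is handed in: The white line is within 4 mm of the arrow tip along the slots, both knobs are turned past 1.25 rad (stop at 1.45), and the fence is at rest (y of fence_index in the frame of mark between -0.004 and 0.004 m and value of joint each of knob_left, knob_right above 1.25 rad and velocity of joint fence between -0.005 and 0.005 m/s); the robot touches nothing.
It fails at once if a bystander is shoved more than 30 mm (distance of any of petri, timer, slides, tape, beaker from where it was at the start of the episode above 0.03 m).
It fails at once if the beaker is knocked over (angle between beaker's own z axis and vertical above 0.5 rad).
It also fails if it takes over 67 s, if anything falls off the work surface, if the arm or the gripper's body presses on something with over 40 N, if the wrist force passes 120 N, or if a joint passes its speed limit or range.

## Working session

There is one attempt and no reset: what is moved stays moved. The work goes in short steps, Python scripts to look and compute and a tool call to move; the robot and the scene stay as the last step left them, time stands still between calls to the robot, and variables do not carry over. Pictures are saved under pics/ and viewed, and the job is handed in when it is done.

Besides the shell and the picture viewer there is one more tool, called after "Request:" as name(argument=value, ...), one argument or row to a line, values as JSON. move_arm: Moves the arm, as the interface text tells. Its arguments: {"type":"object","properties":{"series":{"type":"array","items":{"type":"array","items":{"type":"number"}}},"squeeze":{"type":"number"}},"required":["series"]}

```bash
ls; mkdir -p pics
python3 - <<'E'
from cell import env
import cv2,numpy as np
np.set_printoptions(precision=4,suppress=True)
s=env.read_state();print(s)
for n in ["side","top","wrist"]:
    c=env.calibration(n);print(n,c)
    cv2.imwrite(f"pics/{n}0.png",env.camera(n)[:,:,::-1])
E
```

```text
pics
{'t': 0.0, 'q': array([-67.62  ,  23.599 ,  -0.7287,  91.503 ,   0.321 ,  64.9901,
        -4.7101]), 'joint_vel': array([ 0.0318,  0.0087, -0.0569, -0.0225, -0.0015,  0.0589, -0.0814]), 'joint_efforts': array([  0.0003, -58.7949,   0.6419, -29.1097,  -0.0538,   0.0183,
         0.0002]), 'ee_pos': array([0.2766, 0.5599, 0.2438]), 'eef_rot': array([[ 0.4429, -0.0006, -0.8966],
       [ 0.8966, -0.0015,  0.4429],
       [-0.0016, -1.    , -0.0001]]), 'ft_force': array([ 0.3765, -0.5544,  0.2559]), 'wrist_torque': array([-0.0121, -0.0081,  0.079 ]), 'grip_width': 0.08787011418136946}
side {'fx': 456.7779676053814, 'fy': 456.7779676053814, 'cx': 315.8025361893208, 'cy': 235.8387517065053, 'D': array([0.0379, 0.    , 0.    , 0.    , 0.    ]), 'pose': array([[ 0.868 ,  0.2602, -0.4229,  0.105 ],
       [-0.4964,  0.473 , -0.7279, -0.7236],
       [ 0.0106,  0.8418,  0.5397,  0.5951],
       [ 0.    ,  0.    ,  0.    ,  1.    ]])}
top {'fx': 475.24064401930923, 'fy': 475.24064401930923, 'cx': 320.0815233876027, 'cy': 245.23522751005652, 'D': array([-0.0689,  0.    ,  0.    ,  0.    ,  0.    ]), 'pose': array([[-0.0016,  0.9855, -0.1697,  0.3777],
       [-0.9999, -0.0042, -0.0147, -0.0498],
       [-0.0152,  0.1697,  0.9854,  0.8893],
       [ 0.    ,  0.    ,  0.    ,  1.    ]])}
wrist {'fx': 335.0605156650414, 'fy': 335.0605156650414, 'cx': 321.8345837570045, 'cy': 237.36208225010458, 'D': array([-0.0465,  0.    ,  0.    ,  0.    ,  0.    ]), 'pose': array([[ 0.4433, -0.8577, -0.2603,  0.2032],
       [ 0.8964,  0.4242,  0.1289,  0.5957],
       [-0.0002, -0.2904,  0.9569,  0.384 ],
       [ 0.    ,  0.    ,  0.    ,  1.    ]])}
```

View pics.

View pics/top0.png

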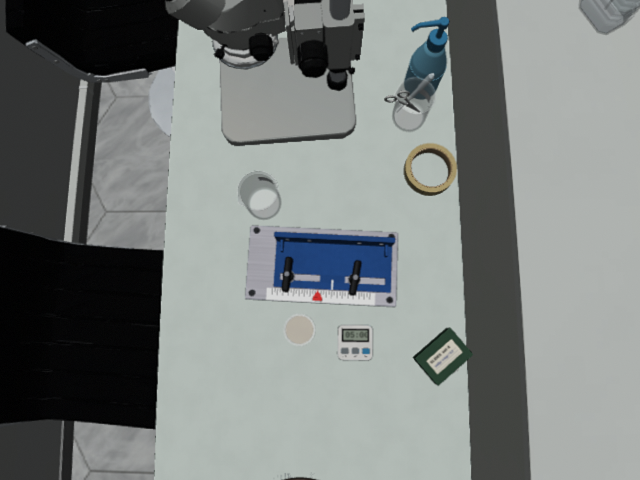

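View pics/side0.png

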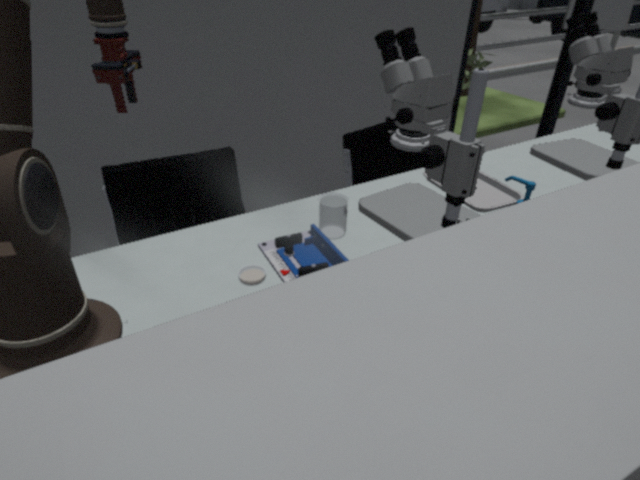

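View pics/wrist0.png

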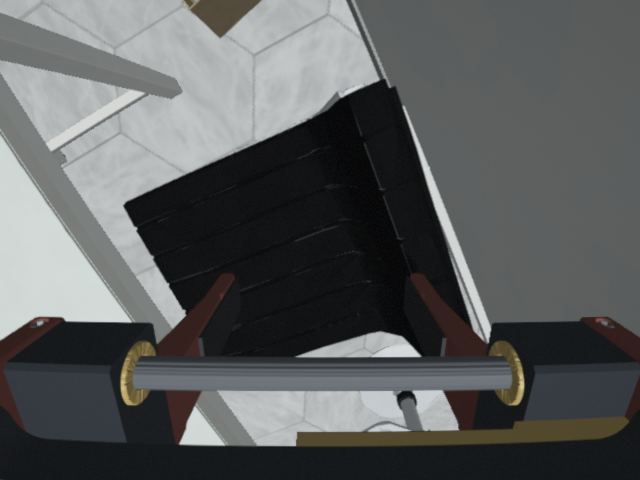

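```bash
cat > h.py <<'E'
from cell import env
import cv2,numpy as np
np.set_printoptions(precision=4,suppress=True)
def ray(n,uv,c=None):
    c=c or env.calibration(n)
    K=np.array([[c['fx'],0,c['cx']],[0,c['fy'],c['cy']],[0,0,1]])
    p=cv2.undistortPoints(np.array([[uv]],float),K,np.array(c['D'],float))[0,0]
    P=c['pose'];d=P[:3,:3]@np.array([p[0],-p[1],-1.]);return P[:3,3],d
def onz(n,uv,z,c=None):
    o,d=ray(n,uv,c);return o+d*(z-o[2])/d[2]
def proj(n,X,c=None):
    c=c or env.calibration(n)
    P=c['pose'];q=P[:3,:3].T@(np.array(X)-P[:3,3]);q=q*[1,-1,-1]
    K=np.array([[c['fx'],0,c['cx']],[0,c['fy'],c['cy']],[0,0,1]])
    return cv2.projectPoints(q.reshape(1,1,3),np.zeros(3),np.zeros(3),K,np.array(c['D'],float))[0][0,0]
E
python3 - <<'E'
from h import *
im=cv2.imread('pics/top0.png')
cr=im[215:365,235:475];cv2.imwrite('pics/crop0.png',cv2.resize(cr[:110,:170],None,fx=4.6,fy=4.6,interpolation=cv2.INTER_CUBIC))
hsv=cv2.cvtColor(im,cv2.COLOR_BGR2HSV)
roi=np.zeros(im.shape[:2],bool);roi[215:310,240:405]=1
H,S,V=cv2.split(hsv)
red=roi&((H<8)|(H>172))&(S>150)&(V>120)
blue=roi&(H>100)&(H<130)&(S>150)
blk=roi&(V<60)&~blue
for nm,m in [('red',red),('blue',blue),('blk',blk)]:
    n,l,st,ce=cv2.connectedComponentsWithStats(m.astype(np.uint8))
    for i in range(1,n):
        if st[i,4]>6: print(nm,st[i],ce[i])
for y in range(276,302): print(y,''.join('R' if red[y,x] else 'B' if blue[y,x] else 'k' if blk[y,x] else 'w' if (S[y,x]<60 and V[y,x]>190) else '.' for x in range(245,402)))
E
```

```text
red [313 292   9   9  46] [316.8261 296.587 ]
blue [ 274  232  121   60 5220] [334.0056 258.9437]
blk [254 228   5   5  20] [256.1  229.95]
blk [389 234   5   3  11] [391.     235.3636]
blk [285 238   5   3  12] [286.9167 239.0833]
blk [307 239   5   3  11] [308.8182 240.0909]
blk [282 257  12  35 236] [287.1186 274.3602]
blk [349 261  12  34 225] [354.3867 277.9467]
blk [249 290   5   5  20] [251.25 292.25]
blk [387 297   5   5  19] [389.2105 299.3684]
276 ..............................BBBB....kkk.kkkkkkk...........................BBBBBBBBBBBBBBBBBBBBBBBB.....kkk.....kBBBBBBBBBBBBBBBBBBBBBBBBBBBBBBBB...........
277 ..............................BBBB....kkkkkkkkkk............................BBBBBBBBBBBBBBBBBBBBBBB......kkk.....kk....................BBBBBBBBBBB...........
278 ..............................BBBB....kkkkkkkkkk............................BBBBBBBBBBBBBBBBBBBBBBB.....kkkk.....kk.........................BBBBBB...........
279 ..............................BBBB....kkkkkkkkkk............................BBBBBBBBBB...BBBBBBBBBB.....kkkkk...kkk..........................BBBBB......
[... 2869 characters left out ...]
ww..wwww..www..wwww.wwwww..............k............
298 .....................wwwwwwwwwwwwwwwwwwwwwwwwwwwwwwwwwwwwwwwwwwwwww.RRRRRRRR..wwwwwwwwwwwwwwwwwww.wwwww.www..wwww..www..wwww.wwwww.............kkkk..........
299 ..........................wwwwwwwwwwwwwwwwwwwwwwwwwwwwwwwwwwwwwwwww.RRRRRRRRR.wwwwwwwwwwwwwwwwwwwwwwwwwwwwwwwwwwwwwwwwwwwwww.wwwww............kkkkk..........
300 ............................................wwwwwwwwwwwwwwwwwwwwwww........R..wwwwwwwwwwwwwwwwwwwwwwwwwwwwwwwwwwwwwwwwwwwwwwwwwwww............kkkkk..........
301 ..............................................................wwwwwww........wwwwwwwwwwwwwwwwwwwwwwwwwwwwwwwwwwwwwwwwwwwwwwwwwwwww.............kkkk..........
```

View pics/crop0.png

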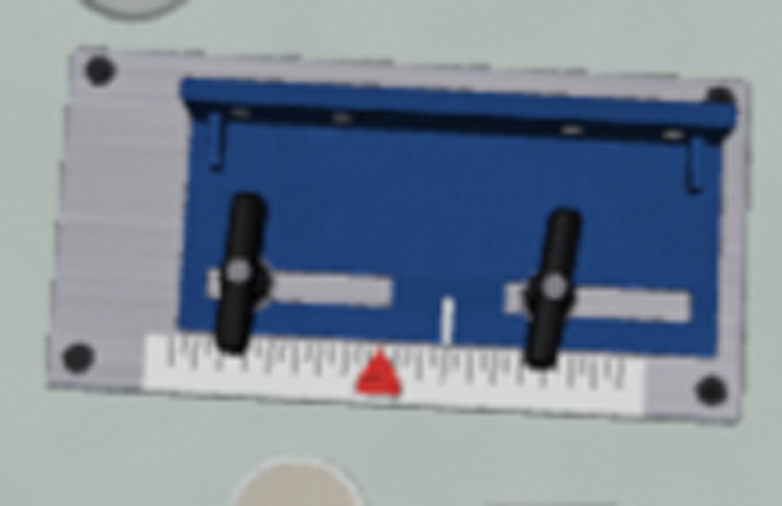

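Run:
```python
from h import *
# corners of screws
TL=onz('top',(256.1,229.95),.013);BL=onz('top',(251.25,292.25),.013);BR=onz('top',(389.2,299.37),.013)
print(TL,BL,BR,np.linalg.norm(TL-BL),np.linalg.norm(BL-BR))
yv=(BL-BR)[:2];print('yaw from bottom',np.degrees(np.arctan2(-yv[0],yv[1])))
# plate corners in crop: 
cr=lambda u,v:(235+u/4.6-.4,215+v/4.6-.4)
C=[onz('top',cr(*p),.012) for p in [(72,48),(748,80),(741,421),(48,386)]]
for c in C:print('corner',c)
cen=np.mean(C,0);print('cen',cen,'sides',[np.linalg.norm(C[i]-C[(i+1)%4]) for i in range(4)])
ye=((C[0]-C[1])+(C[3]-C[2]))[:2];yaw=np.arctan2(-ye[0],ye[1]);print('yaw',np.degrees(yaw))
R=np.array([[np.cos(yaw),-np.sin(yaw)],[np.sin(yaw),np.cos(yaw)]])
cen2=((TL+BR)/2)[:2];print('cen screws',cen2)
loc=lambda P:R.T@(P[:2]-cen2)
print('knobs hub top', loc(onz('top',cr(239,270),.066)),loc(onz('top',cr(555,286),.066)), onz('top',cr(239,270),.066),onz('top',cr(555,286),.066))
print('arrow tip',loc(onz('top',cr(380,348),.015)),'index',loc(onz('top',cr(447,343),.018)))
print('wall top ends',loc(onz('top',cr(183,90),.062)),loc(onz('top',cr(736,117),.062)),onz('top',cr(183,90),.062),onz('top',cr(736,117),.062))
for a,b in [((247,198),(231,350)),((567,214),(540,366))]:
    d=onz('top',cr(*a),.065)-onz('top',cr(*b),.065);print('bar',np.linalg.norm(d),'ang in base',np.degrees(np.arctan2(d[1],d[0])-yaw))
print('beaker',onz('top',(262,200),0), 'tape',onz('top',(430,168),.0),'petri',onz('top',(299,330),.0),'timer',onz('top',(355,342),.0))
print('microscope base',onz('top',(230,140),.02),onz('top',(354,132),.02))
for y in (-.06,.06): print('knob world',cen2+R@np.array([-.025,y]))
```

```text
[0.5584 0.0841 0.013 ] [0.441  0.0907 0.013 ] [ 0.4272 -0.1634  0.013 ] 0.11759963604027099 0.25444099136082293
yaw from bottom -3.0983345092732404
corner [0.5682 0.0956 0.012 ]
corner [ 0.5534 -0.1818  0.012 ]
corner [ 0.4149 -0.1751  0.012 ]
corner [0.4295 0.1022 0.012 ]
cen [ 0.4915 -0.0398  0.012 ] sides [np.float64(0.2778006045798516), np.float64(0.13871065616540973), np.float64(0.27765594057390625), np.float64(0.13882056132253337)]
yaw -3.0294232237677874
cen screws [ 0.4928 -0.0396]
knobs hub top [-0.0259  0.0594] [-0.0261 -0.0603] [0.4701 0.0211 0.066 ] [ 0.4636 -0.0985  0.066 ]
arrow tip [-0.0489  0.0058] index [-0.0458 -0.0208]
wall top ends [0.0432 0.0859] [ 0.0429 -0.1275] [0.5405 0.0438 0.062 ] [ 0.5289 -0.1692  0.062 ]
bar 0.058183320730850155 ang in base -2.410307206667703
bar 0.058671407817757856 ang in base -7.754793928849752
beaker [0.6202 0.076  0.    ] tape [ 0.6833 -0.2519  0.    ] petri [0.372  0.0028 0.    ] timer [ 0.35   -0.1004  0.    ]
microscope base [0.7361 0.1384 0.02  ] [ 0.7503 -0.103   0.02  ]
knob world [ 0.4647 -0.0982]
knob world [0.471  0.0216]
```

```bash
cat >> h.py <<'E'
cen=np.array([.4925,-.0397]);yaw=np.radians(-3.05)
Rb=np.array([[np.cos(yaw),-np.sin(yaw)],[np.sin(yaw),np.cos(yaw)]])
def W(x,y): return cen+Rb@np.array([x,y])
def L(P): return Rb.T@(np.array(P)[:2]-cen)
def go(xy,z,hd):
    """hd: heading of tool x in base frame (deg). prints shift"""
    s=env.read_state();R=s['eef_rot'];p=s['ee_pos']
    d=R.T@(np.array([*xy,z])-p)
    h=np.degrees(np.arctan2(R[1,0],R[0,0]));t=-(hd+np.degrees(yaw)-h);t=(t+180)%360-180
    print('t',round(s['t'],2),'pos',p,'base',L(p),'head_base',h-np.degrees(yaw),'tilt',R[2,:],'F',s['ft_force'],'w',s['grip_width'])
    print('shift',d,'turn',np.radians(t),'deg',t)
E
python3 -c "
from h import *
print(W(.045,-.021));go(W(.045,-.021),.2,0)"
```

```text
[ 0.5363 -0.0631]
t 0.15 pos [0.2767 0.56   0.244 ] base [-0.2474  0.5874] head_base 66.76031926912522 tilt [-0.0012 -1.     -0.0001] F [-0.5074 -0.033  -0.2176] w 0.08772443715579939
shift [-0.4436  0.0446 -0.5087] turn 1.165187380928849 deg 66.7603192691252
```

Request:
move_arm(
  series=[
    [1,-0.026,0.002,-0.03,0.068],
    [1,-0.052,0.004,-0.06,0.137],
    [1,-0.078,0.006,-0.09,0.205],
    [1,-0.104,0.008,-0.12,0.274],
    [1,-0.13,0.01,-0.15,0.343],
  ],
)

```text
t: 0.57
ee_pos: [0.354, 0.3755, 0.2344]
eef_rot: [[0.721, -0.0, -0.693], [0.693, -0.0, 0.721], [-0.0, -1.0, 0.0]]
ft_force: [0.6, 0.6, -0.1]
grip_width: 0.088
```

```bash
python3 -c "
from h import *
go(W(.045,-.021),.2,0)"
```

```text
t 0.57 pos [0.354  0.3755 0.2344] base [-0.1604  0.4072] head_base 46.92616069902618 tilt [-0.0002 -1.      0.0001] F [ 0.6047  0.6114 -0.1449] w 0.08800701711821063
shift [-0.1725  0.0344 -0.4425] turn 0.8190160095179707 deg 46.926160699026184
```

Request:
move_arm(
  series=[
    [1,-0.014,0.003,-0.037,0.068],
    [1,-0.028,0.006,-0.074,0.137],
    [1,-0.042,0.009,-0.111,0.205],
    [1,-0.056,0.012,-0.148,0.274],
    [1,-0.07,0.015,-0.185,0.343],
  ],
)

```text
t: 0.98
ee_pos: [0.4323, 0.1939, 0.2196]
eef_rot: [[0.912, 0.0, -0.41], [0.41, 0.0, 0.912], [0.0, -1.0, 0.0]]
ft_force: [1.1, 0.3, -0.4]
grip_width: 0.0878
```

```bash
python3 -c "
from h import *
go(W(.045,-.021),.2,0)"
```

```text
t 0.98 pos [0.4323 0.1939 0.2196] base [-0.0725  0.23  ] head_base 27.27222985388225 tilt [ 0.0002 -1.      0.0002] F [ 1.1463  0.3119 -0.358 ] w 0.08783409515673958
shift [-0.0106  0.0195 -0.277 ] turn 0.47599020531093755 deg 27.272229853882266
```

Request:
move_arm(
  series=[
    [1,-0.002,0.004,-0.037,0.068],
    [1,-0.003,0.007,-0.074,0.136],
    [1,-0.005,0.01,-0.111,0.204],
    [1,-0.006,0.013,-0.148,0.272],
    [1,-0.008,0.015,-0.185,0.34],
  ],
)

```text
t: 1.4
ee_pos: [0.5015, 0.0223, 0.2045]
eef_rot: [[0.997, 0.0, -0.083], [0.083, 0.0, 0.997], [0.0, -1.0, 0.0]]
ft_force: [0.5, 0.9, 0.3]
grip_width: 0.0878
```

```bash
python3 -c "
from h import *
go(W(.045,-.021),.16,0)"
```

```text
t 1.4 pos [0.5015 0.0223 0.2045] base [0.0057 0.0624] head_base 7.807589737017297 tilt [ 0.0001 -1.      0.0002] F [0.4673 0.8645 0.2965] w 0.08775997836550375
shift [ 0.0276  0.0445 -0.088 ] turn 0.13626814755587024 deg 7.8075897370173095
```

Request:
move_arm(
  series=[
    [1,0.009,0.015,-0.029,0.045],
    [1,0.018,0.03,-0.058,0.09],
    [1,0.028,0.0445,-0.088,0.136],
    [1,0.028,0.0445,-0.088,0.136],
    [1,0.028,0.0445,-0.088,0.136],
  ],
)

```text
t: 1.82
ee_pos: [0.5362, -0.0631, 0.1591]
eef_rot: [[0.999, -0.002, 0.053], [-0.053, -0.001, 0.999], [-0.002, -1.0, -0.001]]
ft_force: [-0.6, 0.9, 0.1]
grip_width: 0.0878
```

```bash
python3 -c "
from h import *
go(W(.045,-.021),.055,0)
im=env.camera('wrist');cv2.imwrite('pics/w1.png',im[:,:,::-1])
go(W(.045,-.021),.055,0)
print([proj('wrist',[*W(x,y),z]) for x,y,z in [(.045,-.021,.062),(-.047,-.021,.018),(-.047,.0055,.018)]])
"
```

```text
t 1.82 pos [ 0.5362 -0.0631  0.1591] base [ 0.0449 -0.0211] head_base -0.0073956532759447136 tilt [-0.0022 -1.     -0.0012] F [-0.5881  0.9381  0.132 ] w 0.0877659022868609
shift [0.0004 0.1041 0.0002] turn -0.00012907850000122526 deg -0.0073956532759495985
t 1.87 pos [ 0.5363 -0.0615  0.1596] base [ 0.0448 -0.0194] head_base 0.14031490494334786 tilt [-0.0015 -1.     -0.0001] F [ 0.4455  0.5515 -0.7825] w 0.0877571769696992
shift [ 0.0003  0.1046 -0.0016] turn 0.0024489570808843655 deg 0.1403149049433523
[array([324.5765, 249.656 ]), array([219.5748, 233.1279]), array([216.9614, 203.4092])]
```

View pics/w1.png

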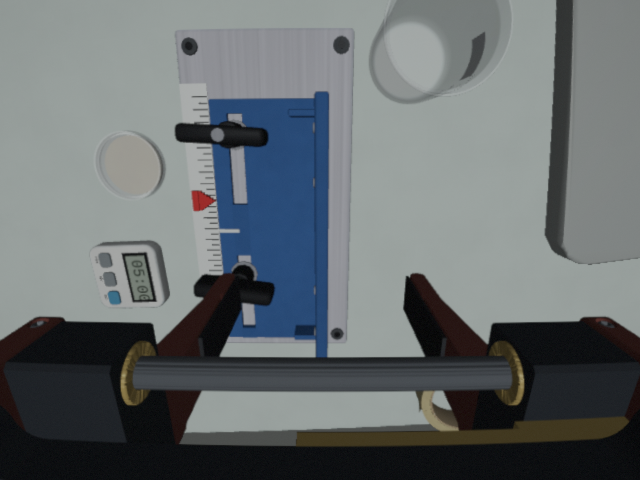

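```bash
cat >> h.py <<'E'
def meas(tag,zi=.018,za=.015):
    """wrist-camera measure of index line, arrow tip, wall"""
    c=env.calibration('wrist');im=env.camera('wrist')[:,:,::-1].copy();cv2.imwrite(f'pics/{tag}.png',im)
    H,S,V=cv2.split(cv2.cvtColor(im,cv2.COLOR_BGR2HSV))
    red=(((H<8)|(H>172))&(S>150)&(V>110)).astype(np.uint8)
    n,l,st,ce=cv2.connectedComponentsWithStats(red)
    best=None
    for i in range(1,n):
        if st[i,4]<60: continue
        p=L(onz('wrist',ce[i],za,c))
        if abs(p[0]+.057)<.02 and abs(p[1])<.1: best=i
    a=None
    if best:
        v,u=np.nonzero(l==best)
        P=np.array([L(onz('wrist',(x,y),za,c)) for x,y in zip(u,v)])
        k=P[:,0]>P[:,0].max()-.004
        a=np.array([P[k,0].max(),P[k,1].mean()]);print('arrow px',st[best],'tip',a,'centroid',P.mean(0),'width',np.ptp(P[:,1]),'len',np.ptp(P[:,0]))
    # index: sample line at base x=-.040..-.033 z=.018
    prof=[];ys=np.arange(-.065,.065,.0004)
    for y in ys:
        vals=[]
        for x in (-.042,-.040,-.038,-.036):
            q=proj('wrist',[*W(x,y),zi],c).astype(np.float32)
            if 0<q[0]<638 and 0<q[1]<478: vals.append(cv2.getRectSubPix(im,(1,1),(float(q[0]),float(q[1])))[0,0,2])
        prof.append(np.mean(vals) if vals else 0)
    prof=np.array(prof);m=prof>110
    n,l,st,ce=cv2.connectedComponentsWithStats(m.astype(np.uint8).reshape(1,-1))
    for i in range(1,n): 
        if st[i,2]>3: print('bright y',ys[st[i,0]],'..',ys[st[i,0]+st[i,2]-1],'mid',np.average(ys[l[0]==i],weights=prof[l[0]==i]))
    return c,im
E
python3 -c "
from h import *
c,im=meas('w2')
H,S,V=cv2.split(cv2.cvtColor(im,cv2.COLOR_BGR2HSV))
for r in (215,240,260):
    b=[''.join('B' if (105<H[r,x]<128 and S[r,x]>140) else '.' for x in range(290,345))];print(r,b,V[r,305:335])
for r in (215,240,260):
  print(L(onz('wrist',(316,r),.062,c)),L(onz('wrist',(329,r),.062,c)))
"
```

```text
arrow px [193 193  22  19 270] tip [-0.0504  0.006 ] centroid [-0.062   0.0062] width 0.01582000380326987 len 0.01827409620418039
bright y -0.021400000000000266 .. -0.018600000000000283 mid -0.01997173333333361
215 ['BBBBBBBBBBBBBBBBBBBBBBBBBBBBBBBBBBBBBB.................'] [119 120 121 120 121 120 119 120 118 100  96 105 112 115 115 116 115 115
 115 115 116 112 105 120 145 154 155 153 150 151]
240 ['BBBBBBBBBBBBBBBBBBBBBBBBBBBBBBBBBBBBB..................'] [121 121 120 120 121 122 123 121 120  99  94 104 112 113 115 115 115 113
 114 114 114 109 102 137 153 155 154 153 151 152]
260 ['BBBBBBBBBBBBBBBBBBBBBBBBBBBBBBBBBBBBB..................'] [120 119 119 119 118 118 118 117 117 107 100 104 111 115 115 115 115 116
 115 114 112 109 105 137 152 154 154 152 153 152]
[0.0387 0.0056] [0.0481 0.0056]
[ 0.0386 -0.0134] [ 0.0483 -0.0134]
[ 0.0385 -0.0293] [ 0.0484 -0.0293]
```

Request:
move_arm(
  series=[
    [0.6,-0.001,0.035,0,0],
    [0.5,-0.001,0.07,0,0],
    [0.5,-0.001,0.09,0,0],
    [0.5,-0.001,0.104,0,0],
    [0.5,-0.001,0.104,0,0],
  ],
  squeeze=15,
)

```text
t: 2.33
ee_pos: [0.534, -0.0591, 0.0541]
eef_rot: [[0.999, -0.004, 0.047], [-0.047, 0.001, 0.999], [-0.004, -1.0, 0.001]]
ft_force: [-0.6, 0.4, -0.1]
grip_width: 0.0576
```

Request:
move_arm(
  series=[
    [0,0,0,0,0],
    [0,0,0,0,0],
    [0,0,0,0,0],
    [0,0,0,0,0],
    [0,0,0,0,0],
  ],
  squeeze=15,
)

```text
t: 2.75
ee_pos: [0.5363, -0.061, 0.0571]
eef_rot: [[0.999, 0.002, 0.05], [-0.05, 0.0, 0.999], [0.002, -1.0, 0.0]]
ft_force: [-1.8, 0.8, 0.4]
grip_width: 0.0245
```

```bash
python3 -c "
from h import *
go(W(.044,.006),.055,0)
meas('w3')
go(W(.044,.006),.055,0)"
```

```text
t 2.75 pos [ 0.5363 -0.061   0.0571] base [ 0.0448 -0.019 ] head_base 0.20243185981760625 tilt [ 0.0017 -1.      0.0004] F [-1.7926  0.7781  0.4101] w 0.02448481902404975
shift [-0.0008  0.0021  0.025 ] turn 0.003533102464752868 deg 0.20243185981760803
arrow px [125 223  35  29 630] tip [-0.0504  0.0058] centroid [-0.0624  0.006 ] width 0.016856953138932235 len 0.01918745526992733
bright y -0.021800000000000264 .. -0.018600000000000283 mid -0.020179844961240583
t 2.8 pos [ 0.5361 -0.0611  0.0569] base [ 0.0447 -0.0191] head_base 0.1968735151846146 tilt [ 0.0012 -1.      0.0003] F [ 0.8032  0.088  -0.7732] w 0.020784525154985575
shift [-0.0006  0.0019  0.0251] turn 0.0034360910499466775 deg 0.19687351518462037
```

Request:
move_arm(
  series=[
    [0,0,0,0,0],
    [0,0,0,0,0],
    [0,0,0,0,0],
    [0,0,0,0,0],
  ],
  squeeze=15,
)

```text
t: 3.13
ee_pos: [0.5357, -0.0612, 0.0564]
eef_rot: [[0.999, -0.0, 0.05], [-0.05, 0.0, 0.999], [-0.0, -1.0, 0.0]]
ft_force: [-1.7, 1.5, 5.5]
grip_width: 0.0098
```

Request:
move_arm(
  series=[
    [0,0,0,0.004,0],
    [0,0,0,0.009,0],
    [0,0,0,0.014,0],
    [0,0,0,0.019,0],
    [0,0,0,0.023,0],
  ],
)

```text
t: 3.55
ee_pos: [0.5369, -0.0385, 0.0564]
eef_rot: [[0.999, 0.0, 0.051], [-0.051, -0.001, 0.999], [0.0, -1.0, -0.0]]
ft_force: [-1.9, -2.7, 6.0]
grip_width: 0.0098
```

Request:
move_arm(
  series=[
    [0,0,0,0.001,0],
    [0,0,0,0.001,0],
    [0,0,0,0.001,0],
  ],
)

```text
t: 3.8
ee_pos: [0.537, -0.0369, 0.0564]
eef_rot: [[0.999, 0.0, 0.05], [-0.05, 0.0, 0.999], [0.0, -1.0, 0.0]]
ft_force: [-2.2, 0.1, 5.5]
grip_width: 0.0099
```

```bash
python3 -c "
from h import *
go(W(.044,.006),.055,0)
meas('w4')
go(W(.044,.006),.055,0)"
```

```text
t 3.8 pos [ 0.537  -0.0369  0.0564] base [0.0443 0.0051] head_base 0.18395011468025357 tilt [ 0.0002 -1.      0.0002] F [-2.1696  0.0859  5.4503] w 0.009924911827298027
shift [-0.0003  0.0014  0.0009] turn 0.0032105351605914026 deg 0.18395011468024336
arrow px [132 263  34  27 566] tip [-0.0505  0.0058] centroid [-0.0624  0.0059] width 0.01681078158191195 len 0.019000339289822338
bright y 0.0025999999999995888 .. 0.005799999999999569 mid 0.004177548301132158
t 3.85 pos [ 0.537  -0.0369  0.0564] base [0.0443 0.0052] head_base 0.18440258146457378 tilt [ 0.0001 -1.      0.0003] F [-1.7253 -0.7718  6.3734] w 0.009903116608128976
shift [-0.0003  0.0014  0.0008] turn 0.003218432195734019 deg 0.18440258146458177
```

View pics/w4.png

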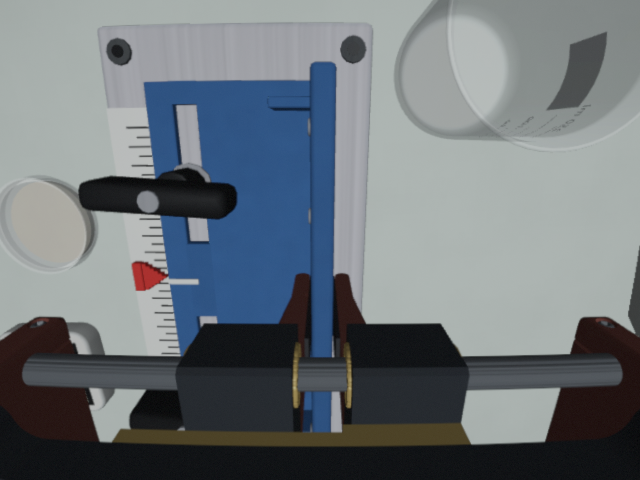

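Request:
move_arm(
  series=[
    [0,0,0,0.001,0],
    [0,0,0,0.0018,0],
    [0,0,0,0.0018,0],
    [0,0,0,0.0018,0],
    [0,0,0,0.0018,0],
  ],
)

```text
t: 4.27
ee_pos: [0.537, -0.0357, 0.0564]
eef_rot: [[0.999, 0.0, 0.051], [-0.051, -0.0, 0.999], [0.0, -1.0, -0.0]]
ft_force: [-1.4, -2.1, 4.7]
grip_width: 0.0098
```

```bash
python3 -c "
from h import *
meas('w5')
go(W(.044,.006),.055,0)
"
```

```text
arrow px [133 265  33  27 565] tip [-0.0507  0.0059] centroid [-0.0624  0.0058] width 0.016879677020521934 len 0.0188251143880366
bright y 0.0037999999999995815 .. 0.006999999999999562 mid 0.005384377596808613
t 4.32 pos [ 0.5371 -0.0357  0.0564] base [0.0443 0.0063] head_base 0.1526447428681985 tilt [ 0.0003 -1.     -0.0003] F [-2.3212 -1.8179  6.1338] w 0.010000204348806161
shift [-0.0003  0.0014 -0.0003] turn 0.0026641533489103054 deg 0.15264474286820473
```

Request:
move_arm(
  series=[
    [0,0,0,0.0008,0],
    [0,0,0,0.0008,0],
    [0,0,0,0.0008,0],
    [0.4,0,0,0.0008,0],
    [0.4,0,0,0.0008,0],
  ],
)

```text
t: 4.73
ee_pos: [0.537, -0.0343, 0.056]
eef_rot: [[0.999, -0.0, 0.049], [-0.049, 0.0, 0.999], [-0.0, -1.0, 0.0]]
ft_force: [-0.4, 0.6, 0.3]
grip_width: 0.0199
```

Request:
move_arm(
  series=[
    [0.5,0,0,0,0],
    [0.5,0,-0.02,0,0],
    [0.5,0,-0.06,0,0],
    [0.5,0,-0.1,0,0],
    [0.5,0,-0.1,0,0],
  ],
)

```text
t: 5.15
ee_pos: [0.5406, -0.0352, 0.1624]
eef_rot: [[0.999, 0.009, 0.051], [-0.051, 0.001, 0.999], [0.009, -1.0, 0.001]]
ft_force: [1.2, 0.9, 0.3]
grip_width: 0.0437
```

```bash
python3 -c "
from h import *
c,im=meas('w6')
for k in(.06,-.06): print('knob',k,proj('wrist',[*W(-.025,k),.065],c))
go(W(-.025,.06),.15,80)
"
```

```text
arrow px [192 222  21  19 247] tip [-0.0507  0.0061] centroid [-0.0621  0.0062] width 0.016715138569876317 len 0.018025711124532197
bright y 0.004599999999999577 .. 0.007799999999999557 mid 0.006209840810419249
knob 0.06 [219.9003 176.6681]
knob -0.06 [232.7656 326.6008]
t 5.2 pos [ 0.5395 -0.0346  0.1597] base [0.0466 0.0076] head_base 0.19853550593096703 tilt [ 0.0069 -1.      0.0012] F [ 0.6424 -0.4701 -0.5335] w 0.04389243105944916
shift [-0.0715  0.0093  0.0527] turn -1.3927983033348557 deg -79.80146449406904
```

View pics/w6.png

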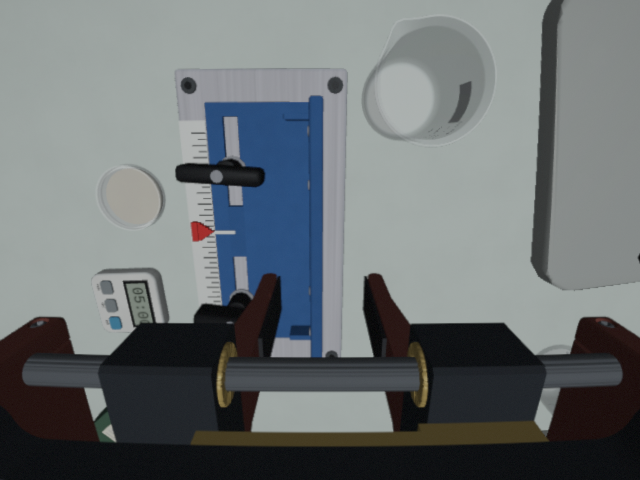

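Request:
move_arm(
  series=[
    [0.5,-0.024,0.003,0.018,-0.12],
    [0.5,-0.048,0.006,0.036,-0.24],
    [0.5,-0.0715,0.009,0.0525,-0.36],
    [0.5,-0.0715,0.009,0.0525,-0.48],
    [0.5,-0.0715,0.009,0.0525,-0.6],
  ],
)

```text
t: 5.62
ee_pos: [0.4662, 0.0229, 0.1461]
eef_rot: [[0.848, -0.002, -0.53], [0.53, 0.0, 0.848], [-0.002, -1.0, 0.002]]
ft_force: [-0.0, -1.2, 0.4]
grip_width: 0.044
```

Request:
move_arm(
  series=[
    [0.5,0,0,0,-0.12],
    [0.5,0,0,0,-0.24],
    [0.5,0,0,0,-0.36],
    [0.5,0,0,0,-0.48],
    [0.5,0,0,0,-0.6],
  ],
)

```text
t: 6.03
ee_pos: [0.4675, 0.0216, 0.1461]
eef_rot: [[0.403, -0.002, -0.915], [0.915, -0.0, 0.403], [-0.001, -1.0, 0.002]]
ft_force: [0.0, -0.2, 0.3]
grip_width: 0.0439
```

Request:
move_arm(
  series=[
    [0.5,0,0,0,-0.12],
    [0.5,0,0,0,-0.24],
    [0.5,0,0,0,-0.297],
    [0.5,0,0,0,-0.297],
    [0.5,0,0,0,-0.297],
  ],
)

```text
t: 6.45
ee_pos: [0.4677, 0.0214, 0.1464]
eef_rot: [[0.126, -0.001, -0.992], [0.992, 0.0, 0.126], [-0.0, -1.0, 0.001]]
ft_force: [-0.2, -1.5, -0.1]
grip_width: 0.0438
```

```bash
python3 -c "
from h import *
c=env.calibration('wrist');im=env.camera('wrist');cv2.imwrite('pics/w7.png',im[:,:,::-1])
for k in(.06,-.06): print('knob',k,proj('wrist',[*W(-.025,k),.065],c))
print(env.read_state()['q'])
go(W(-.025,.06),.056,86)
cv2.imwrite('pics/t7.png',cv2.resize(env.camera('top')[200:320,220:420,::-1],None,fx=4,fy=4))
"
```

```text
knob 0.06 [322.4895 261.1601]
knob -0.06 [156.6953 272.336 ]
[-16.8889  15.2726   9.8486 119.288   -3.6157  45.7745  77.9145]
t 6.5 pos [0.4678 0.0214 0.1465] base [-0.0279  0.0597] head_base 85.81971993573116 tilt [-0.0001 -1.      0.0011] F [-0.1321 -0.2354 -0.6017] w 0.04401314292708833
shift [ 0.0006  0.0905 -0.003 ] turn -0.003146480697198533 deg -0.18028006426885668
```

View pics/w7.png

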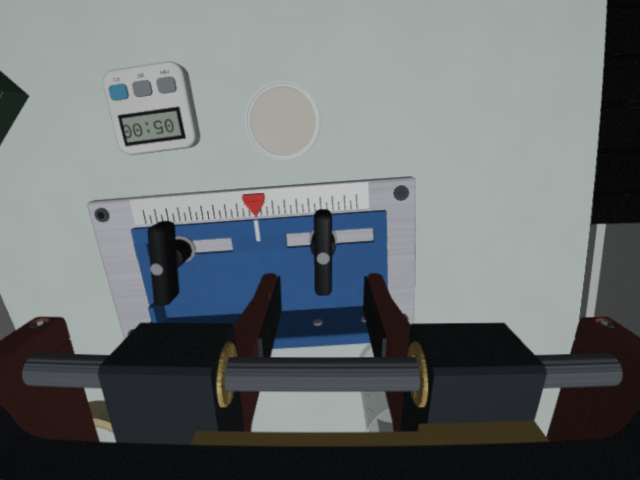

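Request:
move_arm(
  series=[
    [0.5,0.0005,0.03,-0.003,0],
    [0.5,0.0005,0.06,-0.003,0],
    [0.5,0.0005,0.08,-0.003,0],
    [0.5,0.0005,0.09,-0.003,0],
    [0.5,0.0005,0.09,-0.003,0],
  ],
)

```text
t: 6.97
ee_pos: [0.4699, 0.0214, 0.0552]
eef_rot: [[0.124, -0.004, -0.992], [0.992, -0.001, 0.124], [-0.001, -1.0, 0.004]]
ft_force: [-0.3, -0.3, 1.2]
grip_width: 0.0438
```

Request:
move_arm(
  series=[
    [0,0,0,0,0],
    [0,0,0,0,0],
    [0,0,0,0,0],
    [0,0,0,0,0],
    [0,0,0,0,0],
  ],
  squeeze=25,
)

```text
t: 7.38
ee_pos: [0.472, 0.0215, 0.0581]
eef_rot: [[0.124, 0.002, -0.992], [0.992, 0.0, 0.124], [0.001, -1.0, -0.002]]
ft_force: [-0.5, -0.4, 2.9]
grip_width: 0.0189
```

Request:
move_arm(
  series=[
    [0,0,0,0,0],
    [0,0,0,0,0],
    [0,0,0,0,0],
  ],
)

```text
t: 7.63
ee_pos: [0.472, 0.0215, 0.0579]
eef_rot: [[0.124, 0.002, -0.992], [0.992, 0.0, 0.124], [0.001, -1.0, -0.002]]
ft_force: [0.5, -0.9, 7.4]
grip_width: 0.0189
```

```bash
python3 -c "
from h import *
go(W(-.025,.06),.056,0)
print(env.read_state()['wrist_torque'])
meas('w8')
"
```

```text
t 7.63 pos [0.472  0.0215 0.0579] base [-0.0237  0.06  ] head_base 85.94812187265703 tilt [ 0.0006 -1.     -0.0017] F [ 0.5192 -0.8829  7.368 ] w 0.018917231330137254
shift [-0.0001  0.0019  0.0013] turn 1.5000777125832192 deg 85.948121872657
[-0.0772  0.1063 -0.0177]
arrow px [205 212  31  32 647] tip [-0.0503  0.0059] centroid [-0.0619  0.0058] width 0.017499787784858344 len 0.018225430822387603
bright y 0.004599999999999577 .. 0.00739999999999956 mid 0.005999961751768549
```

View pics/w8.png

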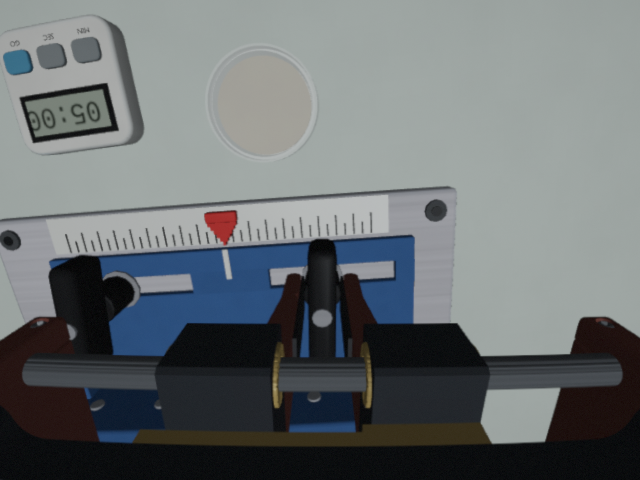

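Request:
move_arm(
  series=[
    [0.35,0,0,0,0],
    [0.35,0,0,0,0],
    [0.35,0,-0.008,0,0],
    [0.35,0,-0.008,0,0],
    [0.35,0,-0.008,0,0],
  ],
)

```text
t: 8.1
ee_pos: [0.4716, 0.0215, 0.0656]
eef_rot: [[0.123, 0.001, -0.992], [0.992, 0.0, 0.123], [0.0, -1.0, -0.001]]
ft_force: [-0.3, -0.3, -0.0]
grip_width: 0.0308
```

Request:
move_arm(
  series=[
    [0,0,0,0,0],
    [0,0,0,0,0],
    [0,0,0,0,0],
    [0,0,0,0,0],
    [0,0,0,0,0],
  ],
  squeeze=25,
)

```text
t: 8.52
ee_pos: [0.4714, 0.0216, 0.0653]
eef_rot: [[0.123, 0.0, -0.992], [0.992, 0.0, 0.123], [0.0, -1.0, -0.0]]
ft_force: [-0.4, 1.0, 4.0]
grip_width: 0.0128
```

```bash
python3 -c "
from h import *
go(W(-.025,.06),.066,0)
"
```

```text
t 8.52 pos [0.4714 0.0216 0.0653] base [-0.0243  0.06  ] head_base 85.96420656817118 tilt [ 0.0002 -1.     -0.0002] F [-0.3891  0.9637  3.9544] w 0.012823451705992476
shift [-0.0001 -0.0007  0.0007] turn 1.5003584434791222 deg 85.96420656817116
```

Request:
move_arm(
  series=[
    [0,0,0,0,0.08],
    [0,0,0,0,0.17],
    [0,0,0.0005,0,0.26],
    [0,0,0.0005,0,0.35],
    [0,0,0.0005,0,0.44],
  ],
)

```text
t: 8.93
ee_pos: [0.4713, 0.0211, 0.0648]
eef_rot: [[0.538, -0.0, -0.843], [0.843, -0.0, 0.538], [-0.0, -1.0, -0.0]]
ft_force: [-1.5, -1.3, 4.7]
grip_width: 0.0126
```

```bash
python3 -c "
from h import *
go(W(-.025,.06),.066,0)
print(env.read_state()['wrist_torque'])
c,im=meas('w9')
"
```

```text
t 8.93 pos [0.4713 0.0211 0.0648] base [-0.0244  0.0595] head_base 60.49295413406063 tilt [-0.0003 -1.     -0.0002] F [-1.5355 -1.257   4.7141] w 0.012648338499876616
shift [ 0.0001 -0.0012  0.0007] turn 1.0558012238972732 deg 60.492954134060625
[-0.4428  0.2702  0.1697]
arrow px [199 251  29  31 525] tip [-0.0501  0.0059] centroid [-0.0619  0.0057] width 0.01732821269247759 len 0.01851976630525934
bright y 0.004599999999999577 .. 0.00739999999999956 mid 0.005988121212120779
```

View pics/w9.png

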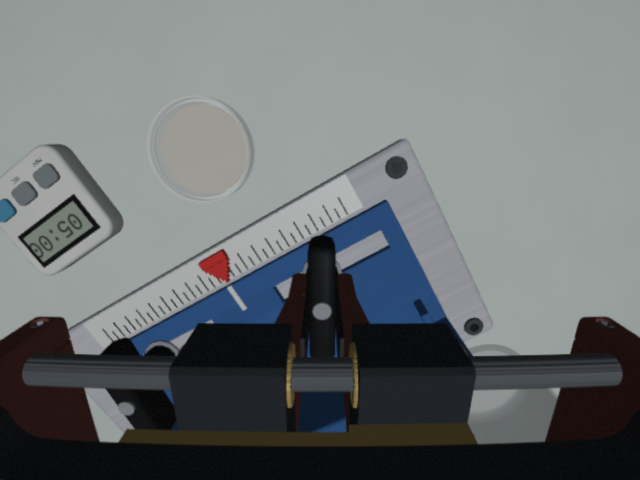

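Request:
move_arm(
  series=[
    [0,0,0.0003,0,0.09],
    [0,0,0.0003,0,0.18],
    [0,0,0.0006,0,0.27],
    [0,0,0.0006,0,0.36],
    [0,0,0.0006,0,0.45],
  ],
)

```text
t: 9.4
ee_pos: [0.4709, 0.0207, 0.0643]
eef_rot: [[0.85, -0.001, -0.527], [0.527, -0.001, 0.85], [-0.001, -1.0, -0.0]]
ft_force: [-3.5, -3.0, 8.3]
grip_width: 0.0128
```

Request:
move_arm(
  series=[
    [0,0,0.0003,0,0.09],
    [0,0,0.0003,0,0.18],
    [0,0,0.0005,0,0.27],
    [0,0,0.0005,0,0.36],
    [0,0,0.0005,0,0.43],
  ],
)

```text
t: 9.82
ee_pos: [0.4704, 0.0205, 0.0641]
eef_rot: [[0.992, -0.002, -0.124], [0.124, -0.0, 0.992], [-0.002, -1.0, -0.0]]
ft_force: [-6.2, -3.4, 17.7]
grip_width: 0.0131
```

```bash
python3 -c "
from h import *
go(W(-.025,.06),.066,0)
print(env.read_state()['wrist_torque'])
c,im=meas('w10')
"
```

```text
t 9.82 pos [0.4704 0.0205 0.0641] base [-0.0253  0.0589] head_base 10.15478087110533 tilt [-0.0016 -1.     -0.0001] F [-6.197  -3.3665 17.6566] w 0.013093339530947202
shift [ 0.0004 -0.0019  0.001 ] turn 0.1772343610193262 deg 10.154780871105345
[-0.991   1.5464  0.17  ]
```

View pics/w10.png

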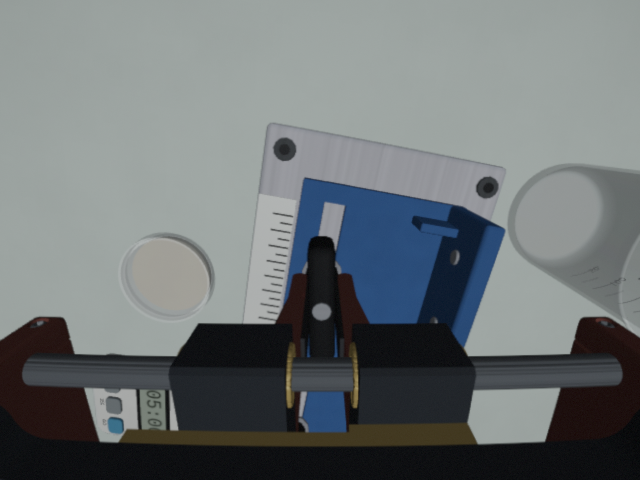

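Request:
move_arm(
  series=[
    [0,0,-0.0007,0,0.05],
    [0,0,-0.0007,0,0.09],
    [0,0,-0.0007,0,0.12],
    [0,0,-0.0007,0,0.12],
    [0,0,-0.0007,0,0.12],
  ],
)

```text
t: 10.28
ee_pos: [0.4703, 0.0205, 0.0642]
eef_rot: [[1.0, -0.002, -0.01], [0.01, -0.001, 1.0], [-0.002, -1.0, -0.001]]
ft_force: [-3.3, -4.3, 7.4]
grip_width: 0.0133
```

```bash
python3 -c "
from h import *
go(W(-.025,.06),.066,0)
print(env.read_state()['wrist_torque'])
"
```

```text
t 10.28 pos [0.4703 0.0205 0.0642] base [-0.0254  0.059 ] head_base 3.6333889399248798 tilt [-0.0019 -1.     -0.0012] F [-3.3021 -4.2789  7.4412] w 0.013254701544942994
shift [ 0.0004 -0.0018  0.001 ] turn 0.06341460000723569 deg 3.6333889399248847
[-1.0121  0.8827  0.5825]
```

Request:
move_arm(
  series=[
    [0,0,0,0,-0.04],
    [0.3,0,0,0,-0.04],
    [0.5,0,0,0,-0.04],
    [0.5,0,0,0,-0.04],
    [0.5,0,0,0,-0.04],
  ],
)

```text
t: 10.7
ee_pos: [0.4711, 0.0216, 0.0641]
eef_rot: [[0.999, -0.0, -0.048], [0.048, 0.0, 0.999], [-0.0, -1.0, 0.0]]
ft_force: [0.4, 0.1, -0.6]
grip_width: 0.036
```

Request:
move_arm(
  series=[
    [0.5,0,-0.03,0,0],
    [0.5,0,-0.07,-0.02,0],
    [0.5,0,-0.1,-0.06,0],
    [0.5,0,-0.1,-0.06,0],
    [0.5,0,-0.1,-0.06,0],
  ],
)

```text
t: 11.12
ee_pos: [0.4753, -0.0408, 0.1662]
eef_rot: [[0.999, 0.004, -0.043], [0.043, 0.0, 0.999], [0.004, -1.0, 0.0]]
ft_force: [0.6, 1.3, -0.2]
grip_width: 0.0434
```

```bash
python3 -c "
from h import *
c,im=meas('w11')
go(W(-.025,-.06),.16,80)
"
```

```text
arrow px [267 206  19  19 241] tip [-0.052   0.0065] centroid [-0.062   0.0063] width 0.016671389872168423 len 0.01636758598442141
bright y 0.004599999999999577 .. 0.007799999999999557 mid 0.0061942957746474545
t 11.17 pos [ 0.4744 -0.0388  0.1646] base [-0.0181 -0.0001] head_base 5.640473671525516 tilt [ 0.0017 -1.      0.0008] F [ 0.5763  0.338  -0.6606] w 0.04385383991486923
shift [-0.0127  0.0045 -0.0589] turn -1.2978185646552902 deg -74.35952632847449
```

View pics/w11.png

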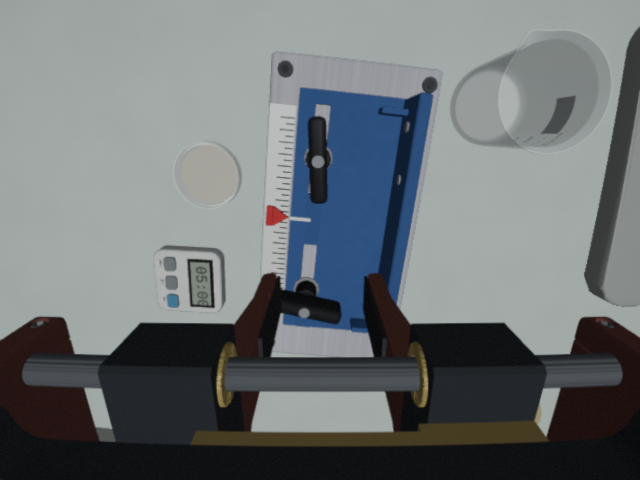

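Request:
move_arm(
  series=[
    [0.5,-0.006,0.004,-0.03,-0.12],
    [0.5,-0.012,0.004,-0.059,-0.24],
    [0.5,-0.012,0.004,-0.059,-0.36],
    [0.5,-0.012,0.004,-0.059,-0.48],
    [0.5,-0.012,0.004,-0.059,-0.6],
  ],
)

```text
t: 11.58
ee_pos: [0.4639, -0.0966, 0.1583]
eef_rot: [[0.794, -0.003, -0.608], [0.608, 0.001, 0.794], [-0.002, -1.0, 0.003]]
ft_force: [0.3, 0.7, 0.6]
grip_width: 0.044
```

Request:
move_arm(
  series=[
    [0.5,0,0,0,-0.12],
    [0.5,0,0,0,-0.24],
    [0.5,0,0,0,-0.36],
    [0.5,0,0,0,-0.48],
    [0.5,0,0,0,-0.6],
  ],
)

```text
t: 12.0
ee_pos: [0.464, -0.0959, 0.1583]
eef_rot: [[0.31, -0.003, -0.951], [0.951, 0.001, 0.31], [-0.0, -1.0, 0.004]]
ft_force: [-0.2, 1.3, -0.2]
grip_width: 0.0436
```

Request:
move_arm(
  series=[
    [0.5,0,0,0,-0.115],
    [0.5,0,0,0,-0.115],
    [0.5,0,0,0,-0.115],
  ],
)

```text
t: 12.25
ee_pos: [0.4642, -0.0966, 0.1588]
eef_rot: [[0.209, -0.003, -0.978], [0.978, 0.001, 0.209], [0.0, -1.0, 0.003]]
ft_force: [0.2, -0.4, -0.5]
grip_width: 0.0437
```

```bash
python3 -c "
from h import *
c,im=meas('w12')
for k in(.06,-.06): print('knob',k,proj('wrist',[*W(-.025,k),.065],c))
go(W(-.025,-.06),.066,81)
"
```

```text
arrow px [380 172  20  21 261] tip [-0.0518  0.0061] centroid [-0.0621  0.0062] width 0.016100889983778795 len 0.01656268773032176
bright y 0.004599999999999577 .. 0.008199999999999555 mid 0.006400508145269331
knob 0.06 [481.7042 227.4871]
knob -0.06 [319.7517 252.151 ]
t 12.3 pos [ 0.4643 -0.0969  0.1591] base [-0.0251 -0.0587] head_base 80.91818003319723 tilt [ 0.0001 -1.      0.0022] F [ 0.3666 -0.1159  0.0176] w 0.04394194071629251
shift [-0.0013  0.0931 -0.0005] turn -0.0014280278145805258 deg -0.0818199668027546
```

View pics/w12.png

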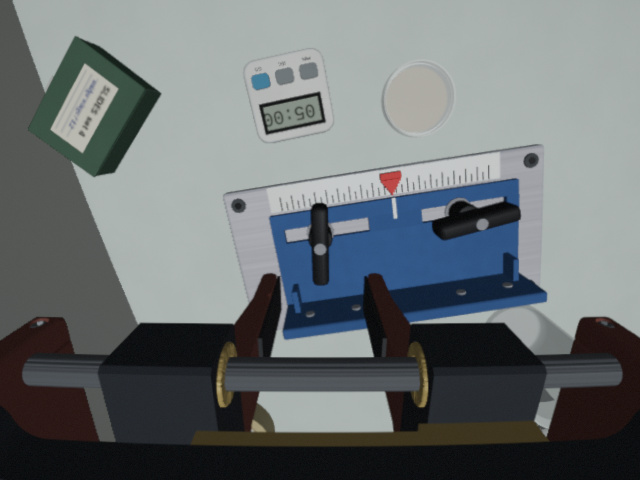

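Request:
move_arm(
  series=[
    [0.5,-0.001,0.03,0,0],
    [0.5,-0.001,0.06,0,0],
    [0.5,-0.001,0.08,0,0],
    [0.5,-0.001,0.092,0,0],
    [0.5,-0.001,0.092,0,0],
  ],
)

```text
t: 12.72
ee_pos: [0.4628, -0.0982, 0.0655]
eef_rot: [[0.21, -0.005, -0.978], [0.978, 0.0, 0.21], [-0.001, -1.0, 0.005]]
ft_force: [0.0, 0.4, -0.5]
grip_width: 0.0438
```

Request:
move_arm(
  series=[
    [0,0,0,0,0],
    [0,0,0,0,0],
    [0,0,0,0,0],
    [0,0,0,0,0],
    [0,0,0,0,0],
  ],
)

```text
t: 13.13
ee_pos: [0.4652, -0.0989, 0.069]
eef_rot: [[0.207, 0.002, -0.978], [0.978, 0.0, 0.207], [0.0, -1.0, -0.001]]
ft_force: [0.3, 0.8, 0.4]
grip_width: 0.0139
```

Request:
move_arm(
  series=[
    [0,0,0,0,0],
    [0,0,0,0,0],
    [0,0,0,0,0],
  ],
)

```text
t: 13.38
ee_pos: [0.4653, -0.0986, 0.0688]
eef_rot: [[0.207, 0.001, -0.978], [0.978, 0.0, 0.207], [0.001, -1.0, -0.001]]
ft_force: [-0.5, 2.6, 7.3]
grip_width: 0.013
```

```bash
python3 -c "
from h import *
go(W(-.025,-.06),.066,0)
print(env.read_state()['wrist_torque'])
meas('w13')
"
```

```text
t 13.38 pos [ 0.4653 -0.0986  0.0688] base [-0.024  -0.0603] head_base 81.10766495593954 tilt [ 0.0007 -1.     -0.0012] F [-0.4671  2.6238  7.3143] w 0.01304682427287846
shift [0.0002 0.0028 0.001 ] turn 1.4155958020855663 deg 81.10766495593953
[0.4841 0.0095 0.0886]
arrow px [409 184  30  33 597] tip [-0.0502  0.0061] centroid [-0.0619  0.0061] width 0.01700058897393059 len 0.018406470003958203
bright y 0.004999999999999574 .. 0.007799999999999557 mid 0.006392752063149907
```

Request:
move_arm(
  series=[
    [0,0,0,0,0.08],
    [0,0,0,0,0.17],
    [0,0,0.0003,0,0.26],
    [0,0,0.0003,0,0.35],
    [0,0,0.0003,0,0.44],
  ],
)

```text
t: 13.85
ee_pos: [0.4649, -0.0992, 0.0684]
eef_rot: [[0.608, 0.001, -0.794], [0.794, -0.0, 0.608], [0.0, -1.0, -0.001]]
ft_force: [-1.2, -0.2, 5.0]
grip_width: 0.0131
```

Request:
move_arm(
  series=[
    [0,0,0.0003,0,0.09],
    [0,0,0.0003,0,0.18],
    [0,0,0.0004,0,0.27],
    [0,0,0.0004,0,0.36],
    [0,0,0.0004,0,0.45],
  ],
)

```text
t: 14.27
ee_pos: [0.4644, -0.0997, 0.0679]
eef_rot: [[0.893, -0.0, -0.45], [0.45, -0.0, 0.893], [-0.0, -1.0, -0.0]]
ft_force: [-2.8, -1.8, 7.8]
grip_width: 0.0127
```

```bash
python3 -c "
from h import *
go(W(-.025,-.06),.066,3)
print(env.read_state()['wrist_torque'])
meas('w14')
"
```

```text
t 14.27 pos [ 0.4644 -0.0997  0.0679] base [-0.0249 -0.0614] head_base 29.813812649982 tilt [-0.0003 -1.     -0.0003] F [-2.8281 -1.7613  7.8094] w 0.012664866266104738
shift [0.0006 0.0019 0.0013] turn 0.46798931575509173 deg 26.813812649981998
[-0.4859  0.7044  0.1771]
arrow px [310 125  35  32 628] tip [-0.0508  0.006 ] centroid [-0.0623  0.006 ] width 0.016834190686045584 len 0.017674607320174035
bright y 0.004599999999999577 .. 0.007799999999999557 mid 0.006190390034109014
```

Request:
move_arm(
  series=[
    [0,0,0.0003,0,0.09],
    [0,0,0.0003,0,0.18],
    [0,0,0.0003,0,0.27],
    [0,0,0.0003,0,0.36],
    [0,0,0.0003,0,0.4],
  ],
)

```text
t: 14.73
ee_pos: [0.4639, -0.0999, 0.0678]
eef_rot: [[0.998, -0.001, -0.066], [0.066, -0.0, 0.998], [-0.001, -1.0, -0.0]]
ft_force: [-6.0, -1.6, 14.5]
grip_width: 0.0128
```

Request:
move_arm(
  series=[
    [0,0,0,0,0.04],
    [0,0,0,0,0.08],
    [0,0,0,0,0.09],
    [0,0,0,0,0.09],
  ],
)

```text
t: 15.07
ee_pos: [0.4638, -0.0998, 0.0677]
eef_rot: [[1.0, -0.001, 0.018], [-0.018, -0.0, 1.0], [-0.001, -1.0, -0.0]]
ft_force: [-5.2, -1.7, 12.8]
grip_width: 0.0136
```

```bash
python3 -c "
from h import *
go(W(-.025,-.06),.066,3)
print(env.read_state()['wrist_torque'])
"
```

```text
t 15.07 pos [ 0.4638 -0.0998  0.0677] base [-0.0254 -0.0616] head_base 2.0131181561460574 tilt [-0.0012 -1.     -0.0005] F [-5.1674 -1.6809 12.7824] w 0.01364369127447216
shift [0.0005 0.0017 0.0016] turn -0.017224337503404005 deg -0.9868818438539506
[-0.5243  1.3154  0.6693]
```

Heading is past the stop angle, with 0.67 N·m of twist: the right knob is firm. I'll relieve the twist, release and lift.

Request:
move_arm(
  series=[
    [0,0,0,0,-0.07],
    [0.3,0,0,0,-0.07],
    [0.5,0,0,0,-0.07],
    [0.5,0,0,0,-0.07],
    [0.5,0,0,0,-0.07],
  ],
)

```text
t: 15.48
ee_pos: [0.4647, -0.0989, 0.0671]
eef_rot: [[0.999, -0.0, -0.051], [0.051, -0.0, 0.999], [-0.0, -1.0, -0.0]]
ft_force: [-0.5, -0.2, -0.2]
grip_width: 0.0361
```

Request:
move_arm(
  series=[
    [0.5,0,-0.03,0,0],
    [0.5,0,-0.07,0,0],
    [0.5,0,-0.11,0,0],
    [0.5,0,-0.12,0,0],
    [0.5,0,-0.12,0,0],
  ],
)

```text
t: 15.9
ee_pos: [0.4665, -0.099, 0.1898]
eef_rot: [[0.999, 0.005, -0.052], [0.052, 0.001, 0.999], [0.005, -1.0, 0.001]]
ft_force: [-0.5, 0.4, -0.3]
grip_width: 0.044
```

```bash
python3 -c "
from h import *
c,im=meas('w15')
go(W(-.025,-.06),.066,3)
t=env.camera('top')[:,:,::-1];cv2.imwrite('pics/t15.png',t)
"
```

```text
arrow px [281 138  18  19 219] tip [-0.0524  0.0065] centroid [-0.0621  0.0061] width 0.01599971235704071 len 0.015751548705679012
bright y 0.004599999999999577 .. 0.007799999999999557 mid 0.006251211801896301
t 15.95 pos [ 0.4655 -0.0984  0.1881] base [-0.0238 -0.0601] head_base 6.071553705329919 tilt [ 0.0029 -1.      0.0009] F [-0.7787  0.825   0.527 ] w 0.04364691748534449
shift [-0.0015  0.122   0.0001] turn 0.05360872530983903 deg 3.071553705329933
```

View pics/w15.png

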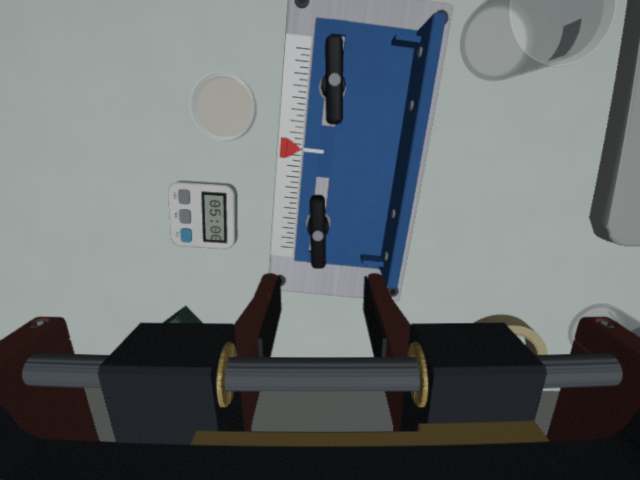

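View pics/t15.png

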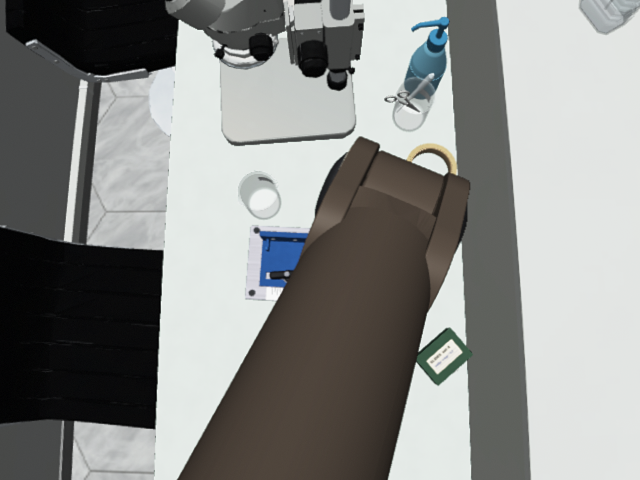

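```bash
python3 -c "
from h import *
for a,b in [((334,38),(335,121)),((317.5,198),(318.5,266))]:
    d=L(onz('wrist',a,.063))-L(onz('wrist',b,.063));print(np.linalg.norm(d),'angle cw from x',180-np.degrees(np.arctan2(d[1],d[0])),)
"
```

```text
0.056438978146904566 angle cw from x 82.69422817070037
0.05797331029925834 angle cw from x 83.3362245447105
```

Both bars measure about 83° (1.44–1.45 rad), which is at the stop. The white line is within about 0.3 mm of the arrow tip, and the gripper is clear.

```bash
python3 -c "
from h import *
print(env.finish_job());s=env.read_state();print(s['t'],s['ft_force'])
"
```

```text
the job is handed in; nothing more can be done
None
the job is handed in; nothing more can be done
```

The jig is set and the job is handed in, at about 16 s of the 67 s allowed.

**Fence:** I gripped the upright wall and slid it about 26 mm along its slots until the white line met the arrow tip, with both knobs still loose. In the last wrist picture the line was at y = 6.2 mm and the arrow tip at 6.1–6.5 mm, so they agree within about 0.3 mm. Tightening did not visibly shift the fence.

**Knobs:** I turned each one clockwise until the twist rose sharply at its stop, to about 0.6 N·m. The bars then measured 82.7° (left) and 83.3° (right), against a stop at 83.1°.

**Disagreements and corrections:**
- **Left knob grasp:** the first one was too low and closed on the hub (19 mm opening instead of 13 mm). I opened, raised the gripper 8 mm and gripped again before turning.
- **Gripper heading:** at both stops it read 3–4° past the stop angle, which is slip in the grip.
- **Fence measurement:** the top and wrist cameras differed by about 0.6 mm on the distance to move, and I went by the wrist view.

**Surroundings:** the petri dish, timer, slide box, tape and beaker all look undisturbed in the last pictures. The arm hid the petri dish, the timer and part of the tape from the top camera. I checked those two in the wrist picture, where the tape is also only partly in view. The gripper was open and about 12 cm above where it had held the right knob, touching nothing, with only noise on the force reading.

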